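# Unload the violin neck from the carving fixture with the seized hold-down knob

## Task

Glue has seized the knob of the hold-down on the neck-carving fixture: break it loose with a short firm twist anticlockwise (seen from above), then unscrew it freely until the hold-down strap will swing, and swing the strap well clear of the violin neck. Then lift the neck out and lay it gently in the empty bay of the rack, flat face down along the bay, square to the battens, centred on them and with its scroll pointing the same way as the other neck's. Leave the other neck and the gouge where they lie.

Things in the scene. Friction and masses are not known exactly. Their poses are not given: they have to be found in the camera images.
- fixture: Neck-carving fixture fixed to the bench: plywood board 270 x 190 x 18 mm. Origin: centre of its underside; x along the neck to its scroll, z up. In its frame (mm): the neck lies along y = -45 on a bed of top z 46, 22 wide; round its heel 8 mm cheeks (x -98 to -65, inner faces 17 off the neck's line) and an end stop (x -109 to -101), all to z 60. Strap and knob turn about x -81.5, y 42.
- knob_grip (a point): Black T-shaped knob on a vertical screw over the strap. Point on its axis at mid-height of the crossbar, turning with it: bar 64 mm long (point x), 14 thick (y), 24 high (12 up, 12 down). Under it a 12 mm stem; foot (25 across) top 26, strap top 37 below this point. At the start the bar lies along the fixture's x, this point 136 mm above the bench; its height does not change.
- knob (a joint): Turn of the knob, rad: 0 tight, grows anticlockwise seen from above (unscrewing), stop at 9. Seized: breaking it loose takes about 0.7 N m, fading out over the first 0.45 rad and not returning; then it turns with under 0.05 N m. Grip the bar firmly. The strap comes free somewhere between 1.6 and 3.0 rad, differently each time: feel whether it swings; if it resists, unscrew further.
- strap (a joint): Swing of the wooden hold-down strap about the knob's axis, rad: 0 across the neck's heel, positive anticlockwise seen from above (nose towards the scroll), negative clockwise (away from the scroll), range -1.9 to 1.9. Clamped until the knob is backed off: do not force it; once free it moves with about 0.1 N m and stays where left. Clear of the neck beyond 1.0 rad either way.
- strap_nose (a point): Point on the strap's top face, on its centre line, 85 mm from its pivot and 14 mm from its nose end, over the neck's heel; turns with the strap. Site y points to the pivot. The strap is 142 mm long (99 mm to the nose side of the pivot, 43 to the tail), 30 wide, 16 thick (this point down to 16 below), 1 mm above the heel; its height does not change.
- neck: Bare maple small violin neck with scroll, 201 mm long, 110 g, lying flat (fingerboard) face down. Origin: on the flat underside below the middle of the neck, about its balance point; x to the scroll, z up. In mm: heel x -85 to -50, 30 wide, 36 high; neck x -50 to 40, 26 wide, 26 high, rounded back (grip here); pegbox x 40 to 90, 24 wide; scroll centre x 97, z 28, radius 19, 34 wide.
- neck_scroll (a point): Middle of the neck's scroll, 96 mm along the neck's x axis and 28 mm above its flat face.
- rack: Rack for finished necks fixed to the bench: plywood board 210 x 210 x 12 mm, two cork-topped battens along y (20 wide, centred at x -30 and 30, tops 36 mm above the bench); 10 mm dowels 14 mm high on the battens at y -90, 0 and 90 bound two bays. Origin: centre of its underside, z up. Necks lie along x over both battens, scroll to +x.
- rack_bay (a point): Middle of the empty bay at the height of the batten tops: rack x 0, y -45, z 36 mm. The neck's origin belongs here, its x axis along this point's x axis.
- other_neck: Another, identical neck already lying in the rack's other bay (rack y about +45). Same origin and axes as the first; leave it where it is.
- gouge: Carving gouge, 250 mm long, 29 mm thick turned wooden handle, lying on the bench between fixture and rack. Origin: under its middle, x along it towards the blade. Leave it where it is.
Not all that is in view belongs to the job. Leave any green or grey look-alike of the neck alone.

How it is judged:
By the outcome, as a careful person would: the job done as asked, in the order asked, and still so for the second after the job is handed in, with the robot touching nothing.
It also fails if it takes over 72 s, if anything falls off the work surface, if the arm or the gripper's body presses on something with over 40 N, if the wrist force passes 120 N, or if a joint passes its speed limit or range.

## Robot

A 7-joint arm with a two-finger parallel gripper is mounted at the origin on the work surface. World frame = base frame: x ahead of the robot, y to its left, z up, the work surface at z = 0. Lengths are in m, angles in rad, forces in N, time in s.
With the tool pointing down it reaches from about 0.4 to 0.875 m from the base axis. Payload 19.3 kg.
Tool frame: the origin (TCP) lies where the fingers leave the gripper's body, on its centre line; the fingertips stand bot.tip_reach ahead of it and the grasp point (between the pads) lies 54 mm ahead of it (bot.tip_reach is the distance from the TCP to the fingertips, in m); z points along the fingers, y is the line along which they close (so a half turn about z gives the same grasp; the last joint's range is limited). The gripper opens to 85 mm and grips with 20 to 120 N. Pads are 22 mm wide; open, the fingers measure 114 mm over their backs; the gripper's body (76 mm by 85 mm) begins 54 mm behind the grasp point. The pads swing forward as they close: fully open they stand 13 mm farther back than shut.
Start: joints at [1.256, 0.521, -0.036, 1.599, 0.021, 1.021, -0.113], TCP at [0.151, -0.606, 0.304] pointing down, gripper open.
Joint ranges: [-2.91, 2.91], [-0.3, 2.13], [-1.5, 1.42], [0.17, 2.43], [-1.26, 4.41], [0.16, 1.93], [-2.52, 2.52]. Speed limits (rad/s): [1.89, 1.89, 2.39, 2.39, 3.01, 3.01, 3.01].

## Interface

Orientations are given as [roll, pitch, yaw] about the fixed x, y, z axes, in that order (R = Rz(yaw) Ry(pitch) Rx(roll)).
In Python, from workcell import bot gives the robot as it stands. The module is installed in compiled form; this text tells all that it offers.
- The arm moves only by the shell command python3 -m jog 'ROWS' [FORCE]. ROWS is JSON, a list that holds one entry, the list of rows, each a list of 7 numbers: the shift along the tool's x, y, z in mm, then the turn, a rotation vector about the tool's x, y, z in rad, then the opening, from 0 (shut) to 1 (fully open). In form: [[[tx, ty, tz, wx, wy, wz, fingers], ...]]. A call has 1 to 5 rows; each row shifts and turns the commanded pose from where the row before left it, along the tool's axes as they then stand; what a row does not reach is not made up. A row lasts 1/10 s, in which the tool goes at most 50 mm and 8.59 degrees, less where a joint would pass 70% of its speed; a pose out of reach is approached as far as the arm can. A call is refused whole if a number of a shift passes 50 or a number of a turn 0.15, either way. A call with a gripper value outside its range is refused whole. The fingers move at their own pace and stop on an object; FORCE is the grip in N (left out, the last holds). Time passes only in rows, so rows that do not move let the fingers close. It gives the time, the measured TCP pose, the force, the opening and the grip force at its end, in the units of the state.
- bot.observe(): the state, without advancing time (a new reading comes with each control period).
- bot.grab_frame(name): name is "side" or "top"; returns a dict with "img" (384x512x3 uint8, red, green, blue), "intrinsics" (3x3 intrinsics, pixels), "R" (3x3) and "t" (3): a world point X has camera coordinates R X + t. Camera axes: x right, y down, z forward; pixel columns grow to the right and rows downward; lengths in m; the calibration is good to about 2 mm. A picture is of the moment at which its call begins. There is no depth.
- bot.job_done(): hands the job in; it is judged then, once.
Trained networks look in a picture, given as the dict that the camera call returned (one of the last four; its "shot" number tells which), for a name from the list of things; names that differ only in an ending like _2 or _b are one class to them, and where a whole thing is asked for, a point or a joint stands for the part that bears it (a point fixed in the world has none). Each returns a list of dicts, best first, with "conf" (0 to 1); they miss things now and then, are a little off and sometimes report something else, mostly with a low value. They report only what shows in the picture. A call takes as long as a camera call. They do not tell look-alikes from the thing itself.
- bot.trace(query, picture): "region" (384x512 bool, what is visible of it).
- bot.spot_point(query, picture): "xyz" ([x, y, z] in m, in world coordinates, good to about 4 mm: a listed point, or the origin of a listed thing).
The state is a dict: "clock": time; "qpos": joint angles; "qd": joint speeds; "joint_efforts": joint torques, N m; "position": TCP position; "tool_rot": TCP orientation; "force": force on the tool from outside, world axes, zero at the start; "moment": the same for the moment, N m; "grip_width": finger opening in m; "finger_force": force on a finger pad.
Only numpy, scipy, OpenCV 4.12 (cv2) and the standard library are available. Lean on these libraries where they do the work, as an engineer would, in place of code of your own. Each camera call takes 0.05 s, during which the arm holds its last target. There are 200 camera calls.

## Working session

There is one attempt and no reset: what is moved stays moved. The work goes in short steps, Python scripts to look and compute and a shell command to move; the robot and the scene stay as the last step left them, time stands still between calls to the robot, and variables do not carry over. Pictures are saved under pics/ and viewed, at most 10 in all, crops included, and the job is handed in when it is done.

```bash
mkdir -p pics; cat > h.py <<'E'
import numpy as np, cv2
from workcell import bot
from scipy.spatial.transform import Rotation as Ro
def px(f,X):
    c=f["R"]@np.array(X)+f["t"]; u=f["intrinsics"]@c; return u[:2]/u[2]
def ray(f,uv,z):
    d=f["R"].T@(np.linalg.inv(f["intrinsics"])@np.array([uv[0],uv[1],1.])); o=-f["R"].T@f["t"]
    return o+d*(z-o[2])/d[2]
def save(f,n): cv2.imwrite(f"pics/{n}.png",f["img"][:,:,::-1])
def goal(p,rpy):  # remaining shift (mm, tool axes) and turn from measured
    s=bot.observe(); 
    R=Ro.from_euler('xyz',s["tool_rot"]); G=Ro.from_euler('xyz',rpy)
    return np.round(R.inv().apply(np.array(p)-s["position"])*1000,1), np.round((R.inv()*G).as_rotvec(),3)
E
python3 - <<'E'
from h import *
s=bot.observe(); print({k:np.round(v,3) for k,v in s.items()}, bot.tip_reach)
for n in ("top","side"):
    f=bot.grab_frame(n); save(f,n+"0")
    print(n, np.round(-f["R"].T@f["t"],3))
    for q in ["fixture","knob_grip","strap_nose","neck","neck_scroll","rack","rack_bay","other_neck","gouge"]:
        print(q,[(np.round(d["xyz"],3).tolist(),round(d["conf"],2)) for d in bot.spot_point(q,f)[:3]])
E
```

```text
{'clock': np.float64(0.0), 'qpos': array([ 1.256,  0.522, -0.036,  1.6  ,  0.021,  1.021, -0.113]), 'qd': array([-0.003, -0.001, -0.002, -0.001, -0.   ,  0.001, -0.001]), 'joint_efforts': array([ 0.0000e+00, -9.2710e+01,  1.9800e+00, -3.6994e+01,  1.8000e-02,
        8.0000e-03,  0.0000e+00]), 'position': array([ 0.151, -0.606,  0.303]), 'tool_rot': array([-3.14 ,  0.   ,  0.245]), 'force': array([-0.628, -0.365, -0.521]), 'moment': array([-0.027,  0.014,  0.008]), 'finger_force': np.float64(0.0), 'grip_width': np.float64(0.085)} 0.0726
top [0.271 0.011 1.261]
fixture [([0.588, -0.197, 0.001], 0.85), ([0.587, 0.211, 0.034], 0.58)]
knob_grip [([0.502, -0.169, 0.133], 0.57)]
strap_nose [([0.515, -0.256, 0.098], 0.76)]
neck [([0.276, 0.218, -0.001], 0.77), ([0.584, -0.243, 0.048], 0.72), ([0.674, -0.224, 0.073], 0.64)]
neck_scroll [([0.268, -0.301, 0.028], 0.91), ([0.261, 0.122, 0.026], 0.7), ([0.674, -0.222, 0.076], 0.67)]
rack [([0.582, 0.258, 0.002], 0.59)]
rack_bay [([0.59, 0.211, 0.035], 0.81)]
other_neck [([0.575, 0.299, 0.037], 0.71)]
gouge [([0.591, 0.004, 0.001], 0.89)]
side [0.304 0.836 0.957]
fixture [([0.585, -0.195, -0.002], 0.58)]
knob_grip [([0.501, -0.171, 0.137], 0.7), ([0.574, 0.303, 0.032], 0.67), ([0.59, 0.005, 0.0], 0.62)]
strap_nose [([0.518, -0.255, 0.1], 0.54)]
neck [([0.273, 0.221, -0.001], 0.97), ([0.582, 0.26, -0.001], 0.67), ([0.177, -0.338, -0.004], 0.62)]
neck_scroll [([0.26, 0.123, 0.028], 0.97), ([0.678, -0.229, 0.071], 0.94), ([0.268, -0.295, 0.027], 0.65)]
rack [([0.581, 0.259, -0.002], 0.84)]
rack_bay [([0.59, 0.21, 0.034], 0.78)]
other_neck [([0.575, 0.303, 0.034], 0.78)]
gouge [([0.572, 0.302, 0.033], 0.52)]
```

View pics/top0.png

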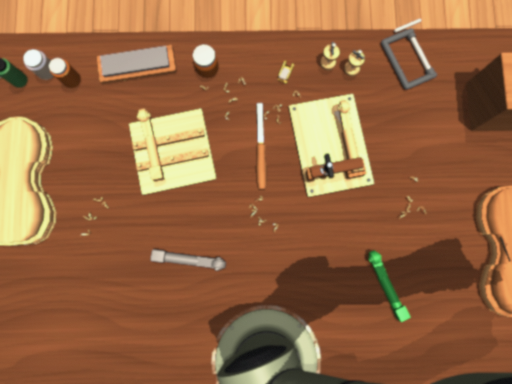

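View pics/side0.png

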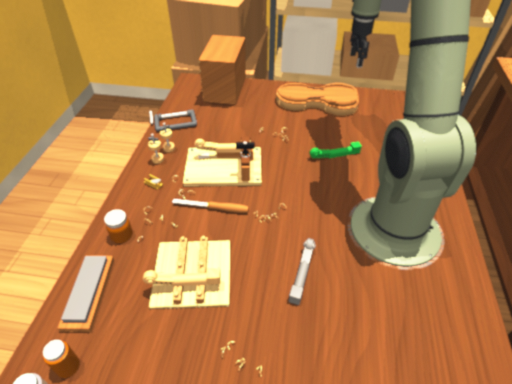

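```bash
cat > fit.py <<'E'
from h import *
from scipy.optimize import minimize
def poly(f,p,w,l,z):
    c,s=np.cos(p[2]),np.sin(p[2])
    return np.array([px(f,[p[0]+c*a-s*b,p[1]+s*a+c*b,z]) for a,b in [(w,l),(-w,l),(-w,-l),(w,-l)]])
def iou(f,reg,p,w,l,z,S=4):
    m=np.zeros((384*S,512*S),np.uint8); cv2.fillPoly(m,[np.round(poly(f,p,w,l,z)*S*16).astype(np.int32)],1,shift=4)
    m=m[S//2::S,S//2::S]>0
    return (m&reg).sum()/(m|reg).sum()
def fit(f,q,p0,w,l,z):
    d=bot.trace(q,f); 
    if not d: return None
    reg=d[0]["region"]
    r=minimize(lambda v:-iou(f,reg,p0+v*[.01,.01,.1],w,l,z),np.zeros(3),method="Nelder-Mead",options=dict(initial_simplex=np.array([[0,0,0],[1,0,0],[0,1,0],[0,0,1.]])))
    return np.round(p0+r.x*[.01,.01,.1],4),round(-r.fun,3),round(d[0]["conf"],2)
E
python3 - <<'E'
from fit import *
for n in ("top","side"):
    f=bot.grab_frame(n)
    print(n,fit(f,"fixture",np.array([.586,-.196,.174]),.135,.095,.018),fit(f,"rack",np.array([.582,.258,.175]),.105,.105,.012))
    for q in ["knob_grip","strap_nose","neck_scroll","rack_bay","other_neck","rack","fixture"]:
        print(q,[np.round(d["xyz"],3).tolist() for d in bot.spot_point(q,f)[:3]])
    g=cv2.resize(f["img"],None,fx=4,fy=4,interpolation=cv2.INTER_CUBIC)
    if n=="top": cv2.imwrite("pics/crop1.png",np.hstack([g[340:800,480:880],g[340:800,1120:1520]])[:,:,::-1])
E
```

```text
top (array([ 0.586 , -0.1973,  0.1763]), np.float64(0.878), 0.57) (array([0.5749, 0.253 , 0.2051]), np.float64(0.872), 0.84)
knob_grip [[0.503, -0.167, 0.135]]
strap_nose [[0.517, -0.252, 0.1]]
neck_scroll [[0.675, -0.224, 0.071], [0.26, 0.124, 0.025]]
rack_bay [[0.59, 0.212, 0.036]]
other_neck [[0.571, 0.3, 0.035]]
rack [[0.58, 0.256, 0.003]]
fixture [[0.586, -0.198, -0.001], [0.58, 0.256, 0.001]]
side None (array([0.5766, 0.2587, 0.2077]), np.float64(0.793), 0.6)
knob_grip [[0.502, -0.171, 0.138]]
strap_nose [[0.517, -0.253, 0.1]]
neck_scroll [[0.678, -0.228, 0.072], [0.264, -0.298, 0.029], [0.264, 0.125, 0.03]]
rack_bay [[0.587, 0.21, 0.034]]
other_neck [[0.576, 0.304, 0.035], [0.587, 0.208, 0.033]]
rack [[0.581, 0.259, -0.001], [0.502, -0.17, 0.138]]
fixture [[0.591, -0.192, 0.001]]
```

View pics/crop1.png

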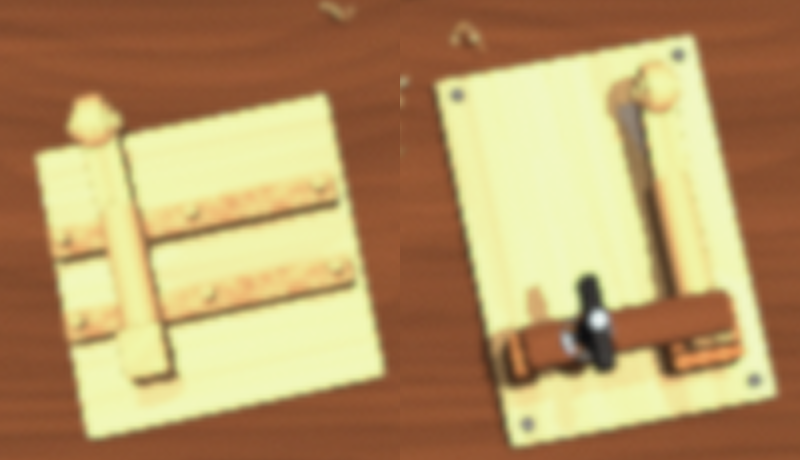

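The crop shows the rack (left: other neck in left bay, scroll up, i.e. world +x) and fixture (right: strap across the heel, knob bar along fixture x). I'll get poses from the board corners.

```bash
python3 - <<'E'
from h import *
f=bot.grab_frame("top")
def rigid(pts,off,z,w,l):
    W=np.array([ray(f,((x+off)/4-.375,(y+340)/4-.375),z)[:2] for x,y in pts])
    M=np.array([(w,l),(w,-l),(-w,-l),(-w,l)])
    a=W-W.mean(0); yaw=np.arctan2((M[:,0]*a[:,1]-M[:,1]*a[:,0]).sum(),(M*a).sum())
    R=np.array([[np.cos(yaw),-np.sin(yaw)],[np.sin(yaw),np.cos(yaw)]])
    print(W.mean(0).round(4),round(yaw,4),"res mm",(1000*(a-M@R.T)).round(1).tolist()); return W.mean(0),R
c,R=rigid([(36,153),(327,95),(384,375),(88,438)],480,.012,.105,.105)
for n,p in dict(bay=(0,-.045),other=(0,.045)).items(): print(n,(c+R@p).round(4))
c,R=rigid([(435,85),(694,36),(777,397),(513,447)],720,.018,.135,.095)
for n,p in dict(knob=(-.0815,.042),nose=(-.0815,-.043),heelmid=(-.0815,-.045)).items(): print(n,(c+R@p).round(4))
E
```

```text
[0.5777 0.2533] 0.1944 res mm [[0.1, 0.5], [-0.4, -0.3], [0.3, 0.1], [0.0, -0.2]]
bay [0.5864 0.2091]
other [0.569  0.2974]
[ 0.5869 -0.198 ] 0.1729 res mm [[-1.2, 0.9], [0.4, -1.2], [0.0, 0.0], [0.8, 0.3]]
knob [ 0.4994 -0.1706]
nose [ 0.5141 -0.2544]
heelmid [ 0.5144 -0.2563]
```

```bash
python3 -m jog '[[[40,-30,0,0,0,0,1],[40,-30,0,0,0,0,1],[40,-30,0,0,0,0,1],[40,-30,0,0,0,0,1],[40,-30,0,0,0,0,1]]]' 120
python3 -m jog '[[[40,-30,0,0,0,0,1],[40,-30,0,0,0,0,1],[40,-30,0,0,0,0,1],[40,-30,0,0,0,0,1],[40,-30,0,0,0,0,1]]]'
python3 - <<'E'
from h import *
s=bot.observe(); print(s["qpos"].round(3),s["force"].round(2)); print(goal([.501,-.170,.25],[np.pi,0,.173]))
E
```

```text
clock: 2.55
position: [0.3101, -0.4107, 0.3041]
tool_rot: [3.141, -0.0, 0.245]
force: [2.4, -1.3, -0.3]
grip_width: 0.0854
finger_force: 0.0
clock: 3.05
position: [0.4678, -0.2167, 0.3042]
tool_rot: [3.141, -0.0, 0.245]
force: [0.7, -0.7, -0.7]
grip_width: 0.085
finger_force: 0.0
[ 0.473  0.353 -0.197  1.878  0.085  0.918 -1.091] [ 0.67 -0.7  -0.7 ]
(array([ 43.4, -37.3,  54.2]), array([ 0.   , -0.   ,  0.072]))
```

```bash
python3 -m jog '[[[22,-19,20,0,0,0.072,1],[20,-20,20,0,0,0,1],[0,0,10,0,0,0,1],[0,0,0,0,0,0,1]]]' 30
python3 - <<'E'
from h import *
f=bot.grab_frame("top"); save(f,"t2"); g=f["img"][80:210,270:400]; cv2.imwrite("pics/t2.png",cv2.resize(g,None,fx=4,fy=4)[:,:,::-1])
f2=bot.grab_frame("side")
for n,ff in (("t",f),("s",f2)): print(n,[(q,[np.round(d["xyz"],3).tolist() for d in bot.spot_point(q,ff)[:2]]) for q in ("knob_grip","strap_nose")])
print(goal([.501,-.170,.191],[np.pi,0,.173]))
E
```

```text
clock: 3.45
position: [0.4994, -0.1711, 0.2527]
tool_rot: [-3.141, 0.002, 0.174]
force: [-0.3, -0.3, 0.2]
grip_width: 0.0855
finger_force: 0.0
t [('knob_grip', [[0.503, -0.169, 0.135]]), ('strap_nose', [])]
s [('knob_grip', [[0.5, -0.172, 0.138]]), ('strap_nose', [[0.575, 0.304, 0.033], [0.517, -0.255, 0.101]])]
(array([ 1.6, -2.1, 63.6]), array([ 0.001, -0.001, -0.001]))
```

```bash
python3 -m jog '[[[2,0,30,0,0,0,1],[0,0,31,0,0,0,1],[0,0,0,0,0,0,0.3],[0,0,0,0,0,0,0],[0,0,0,0,0,0,0]]]' 30
python3 -m jog '[[[0,0,0,0,0,0,0],[0,0,0,0,0,0,0],[0,0,0,0,0,0,0],[0,0,0,0,0,0,0]]]' 30
```

```text
clock: 4.25
position: [0.5024, -0.1715, 0.1945]
tool_rot: [3.141, -0.002, 0.172]
force: [0.6, -0.5, 0.6]
grip_width: 0.044
finger_force: 0.0
clock: 4.65
position: [0.502, -0.1698, 0.1941]
tool_rot: [-3.141, -0.001, 0.174]
force: [-6.1, 10.3, 17.0]
grip_width: 0.0134
finger_force: 33.8
```

```bash
python3 -m jog '[[[0,-1.5,-1,0,0,0,0],[0,0,0,0,0,0,0],[0,0,0,0,0,0,0],[0,0,0,0,0,0,0]]]' 110
```

```text
clock: 5.05
position: [0.5019, -0.1696, 0.1944]
tool_rot: [3.141, -0.001, 0.173]
force: [0.6, 1.2, 6.0]
grip_width: 0.0122
finger_force: 111.1
```

```bash
python3 -m jog '[[[0,0,0,0,0,-0.1,0],[0,0,0,0,0,-0.1,0],[0,0,0,0,0,-0.1,0],[0,0,0,0,0,-0.1,0],[0,0,0,0,0,-0.1,0]]]' 120
python3 -c "
from h import *
s=bot.observe();print(s['moment'].round(2),s['qpos'].round(2))"
```

```text
clock: 5.55
position: [0.502, -0.1698, 0.1944]
tool_rot: [3.141, -0.001, 0.677]
force: [1.5, 1.2, 5.8]
grip_width: 0.012
finger_force: 117.3
[ 0.19 -0.26 -0.02] [ 0.44  0.54 -0.31  1.94  0.24  0.7  -0.9 ]
```

```bash
for i in 1; do python3 -m jog '[[[0,0,0,0,0,-0.14,0],[0,0,0,0,0,-0.14,0],[0,0,0,0,0,-0.14,0],[0,0,0,0,0,-0.14,0],[0,0,0,0,0,-0.14,0]]]' 100; python3 -m jog '[[[0,0,0,0,0,-0.14,0],[0,0,0,0,0,-0.14,0],[0,0,0,0,0,-0.14,0],[0,0,0,0,0,-0.14,0],[0,0,0,0,0,-0.14,0]]]'; python3 -m jog '[[[0,0,0,0,0,-0.14,0],[0,0,0,0,0,-0.14,0],[0,0,0,0,0,-0.14,0],[0,0,0,0,0,-0.14,0],[0,0,0,0,0,-0.14,0]]]';  python3 -m jog '[[[0,0,0,0,0,-0.14,0],[0,0,0,0,0,-0.14,0],[0,0,0,0,0,-0.14,0],[0,0,0,0,0,-0.14,0],[0,0,0,0,0,0,0]]]'; done
python3 -c "
from h import *
s=bot.observe();print(s['moment'].round(2),s['qpos'].round(2))"
```

```text
clock: 6.05
position: [0.5021, -0.1698, 0.1944]
tool_rot: [3.14, 0.0, 1.378]
force: [3.6, -0.4, 3.5]
grip_width: 0.0123
finger_force: 117.1
clock: 6.55
position: [0.5023, -0.1698, 0.1944]
tool_rot: [3.14, 0.001, 2.078]
force: [4.2, 0.3, 1.5]
grip_width: 0.0121
finger_force: 116.9
clock: 7.05
position: [0.5024, -0.1696, 0.1945]
tool_rot: [3.141, 0.002, 2.778]
force: [4.5, 0.7, 1.5]
grip_width: 0.0118
finger_force: 116.8
clock: 7.55
position: [0.5024, -0.1695, 0.1944]
tool_rot: [3.141, 0.002, -2.945]
force: [5.3, 2.9, 6.8]
grip_width: 0.012
finger_force: 117.4
[ 0.53 -0.83 -0.02] [ 0.89  0.71 -0.97  1.91  0.74  0.92  1.32]
```

```bash
python3 -m jog '[[[0,0,0,0,0,0,0.6],[0,0,0,0,0,0,0.6],[0,0,-15,0,0,0,0.6],[0,0,-40,0,0,0,0.5],[0,0,0,0,0,0,0]]]' 40
python3 -m jog '[[[-32,-40,0,0,0,0,0],[0,-18,0,0,0,0,0],[0,0,40,0,0,0,0],[0,0,30,0,0,0,0],[0,0,0,0,0,0,0]]]'
python3 - <<'E'
from h import *
c,s=np.cos(.173),np.sin(.173)
r=np.array([.032,-.058]); print(goal([.502+c*r[0]-s*r[1],-.170+s*r[0]+c*r[1],.161],[np.pi,0,.173+np.pi]), bot.observe()["qpos"].round(2))
E
```

```text
clock: 8.05
position: [0.503, -0.1694, 0.2535]
tool_rot: [-3.139, 0.004, -2.95]
force: [0.8, 0.6, -1.2]
grip_width: 0.0293
finger_force: 0.0
clock: 8.55
position: [0.5416, -0.2196, 0.1766]
tool_rot: [3.139, -0.004, -2.95]
force: [-1.2, 0.5, 0.2]
grip_width: -0.0002
finger_force: 0.0
(array([-1.5, -2.4, 15.6]), array([ 0.002, -0.004,  0.018])) [ 0.9   0.8  -0.93  1.78  0.76  0.98  1.41]
```

```bash
python3 -m jog '[[[-2,-2,15,0,0,0.02,0],[0,0,0,0,0,0,0],[8.4,-3.9,0,0,0,0.14,0],[4.2,-2,0,0,0,0.07,0],[4.2,-2,0,0,0,0.07,0]]]'
python3 -c "
from h import *
s=bot.observe();print(s['moment'].round(2),s['qpos'].round(2))"
```

```text
clock: 9.05
position: [0.5299, -0.2308, 0.1654]
tool_rot: [-3.141, 0.002, 3.03]
force: [1.3, 0.0, -2.1]
grip_width: -0.0001
finger_force: 0.8
[-0.13 -0.37 -0.02] [ 0.88  0.78 -0.85  1.81  0.73  0.91  1.15]
```

```bash
python3 -m jog '[[[0,0,3,0,0,0,0],[8.4,-3.9,0,0,0,0.14,0],[8.4,-3.9,0,0,0,0.14,0],[8.4,-3.9,0,0,0,0.14,0],[0,0,0,0,0,0,0]]]'
python3 - <<'E'
from h import *
print(bot.observe()["moment"].round(2))
for n in ("top","side"):
    f=bot.grab_frame(n);print([(q,[np.round(d["xyz"],3).tolist() for d in bot.spot_point(q,f)[:2]]) for q in ("knob_grip","strap_nose")])
    if n=="side": cv2.imwrite("pics/s3.png",cv2.resize(f["img"][120:200,160:290],None,fx=6,fy=6)[:,:,::-1])
E
```

```text
clock: 9.55
position: [0.502, -0.2358, 0.1617]
tool_rot: [-3.141, 0.001, 2.612]
force: [0.5, 0.3, 0.7]
grip_width: 0.0
finger_force: 0.0
[ 0.02 -0.03  0.02]
[('knob_grip', [[0.504, -0.17, 0.133], [0.675, -0.221, 0.074]]), ('strap_nose', [[0.47, -0.248, 0.102]])]
[('knob_grip', [[0.5, -0.172, 0.138]]), ('strap_nose', [[0.468, -0.244, 0.099]])]
```

View pics/s3.png

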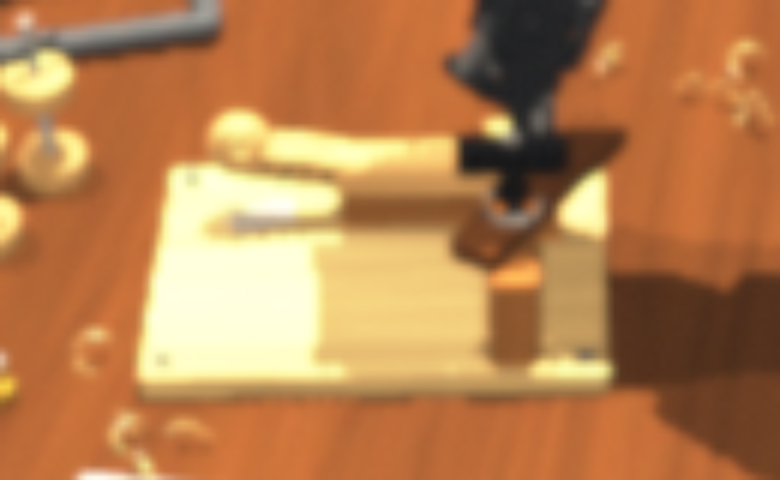

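The view shows the strap turning freely (nose now swung toward the robot, about -0.58 rad). Continue.

```bash
python3 -m jog '[[[8.4,-3.9,0,0,0,0.14,0],[8.4,-3.9,0,0,0,0.14,0],[8.4,-3.9,0,0,0,0.14,0],[8.4,-3.9,0,0,0,0.14,0],[8.4,-3.9,0,0,0,0.14,0]]]'
python3 -m jog '[[[8.4,-3.9,0,0,0,0.14,0],[0,0,0,0,0,0,0],[-10,0,0,0,0,0,0],[0,0,-40,0,0,0,0],[0,0,-40,0,0,0,0.5]]]'
python3 - <<'E'
from h import *
for n in ("top","side"):
    f=bot.grab_frame(n);print([(q,[np.round(d["xyz"],3).tolist() for d in bot.spot_point(q,f)[:3]]) for q in ("strap_nose","neck","neck_scroll")])
print(goal([.5875+.985*-.0145+.172*.045,-.197-.172*.0145-.985*.045,.23],[np.pi,0,.173]),bot.observe()["qpos"].round(2))
E
```

```text
clock: 10.35
position: [0.4598, -0.2192, 0.1608]
tool_rot: [-3.142, 0.0, 1.908]
force: [-0.1, -2.4, -1.0]
grip_width: 0.0004
finger_force: 1.0
clock: 10.85
position: [0.4556, -0.223, 0.2413]
tool_rot: [-3.14, -0.002, 1.777]
force: [0.5, -0.3, 0.5]
grip_width: 0.0131
finger_force: 0.0
[('strap_nose', [[0.421, -0.193, 0.101]]), ('neck', [[0.584, -0.24, 0.042], [0.27, 0.22, 0.003], [0.184, -0.338, 0.004]]), ('neck_scroll', [[0.258, 0.124, 0.026], [0.675, -0.225, 0.071], [0.272, -0.303, 0.03]])]
[('strap_nose', [[0.424, -0.195, 0.1], [0.589, 0.21, 0.034]]), ('neck', [[0.578, -0.243, 0.047], [0.178, -0.34, -0.001], [0.272, 0.223, 0.0]]), ('neck_scroll', [[0.263, 0.124, 0.029], [0.681, -0.228, 0.071], [0.264, -0.296, 0.03]])]
(array([-46.3, 118.8,   9.9]), array([-0.002,  0.   ,  1.601])) [ 0.83  0.49 -0.65  1.95  0.39  0.84  0.17]
```

```bash
python3 -m jog '[[[0,0,0,0,0,0.146,1],[0,0,0,0,0,0.146,1],[0,0,0,0,0,0.146,1],[0,0,0,0,0,0.146,1],[0,0,0,0,0,0.146,1]]]' 
python3 -m jog '[[[0,0,0,0,0,0.146,1],[0,0,0,0,0,0.146,1],[0,0,0,0,0,0.146,1],[0,0,0,0,0,0.146,1],[0,0,0,0,0,0.146,1]]]'
python3 -m jog '[[[0,0,0,0,0,0.141,1],[0,0,0,0,0,0,1]]]'
python3 - <<'E'
from h import *
print(goal([.583,-.2435,.18],[np.pi,0,.173]),bot.observe()["qpos"].round(2))
E
```

```text
clock: 11.75
position: [0.4554, -0.2221, 0.2402]
tool_rot: [-3.14, 0.0, 1.038]
force: [-0.8, -0.7, 0.3]
grip_width: 0.0858
finger_force: 0.0
clock: 12.25
position: [0.4554, -0.2221, 0.2402]
tool_rot: [-3.141, 0.001, 0.308]
force: [0.6, 1.1, 0.1]
grip_width: 0.0856
finger_force: 0.0
clock: 12.45
position: [0.4555, -0.222, 0.2403]
tool_rot: [-3.141, 0.001, 0.17]
force: [-1.0, 1.2, -0.8]
grip_width: 0.0858
finger_force: 0.0
(array([122.1,  42.8,  60.1]), array([-0.   ,  0.001, -0.003])) [ 0.53  0.43 -0.26  1.96  0.15  0.77 -1.21]
```

```bash
python3 -m jog '[[[40,14,0,0,0,0,1],[41,14,0,0,0,0,1],[41,15,20,0,0,0,1],[0,0,40,0,0,0,1],[0,0,0,0,0,0,1]]]' 
python3 - <<'E'
from h import *
print(goal([.583,-.2435,.112],[np.pi,0,.173]))
f=bot.grab_frame("side"); cv2.imwrite("pics/s4.png",cv2.resize(f["img"][110:200,150:290],None,fx=5,fy=5)[:,:,::-1])
E
```

```text
clock: 12.95
position: [0.5814, -0.2427, 0.1756]
tool_rot: [-3.137, 0.007, 0.177]
force: [-1.9, 0.2, 0.2]
grip_width: 0.0855
finger_force: 0.0
(array([ 1.9,  1.3, 63.6]), array([-0.004,  0.007,  0.004]))
```

View pics/s4.png

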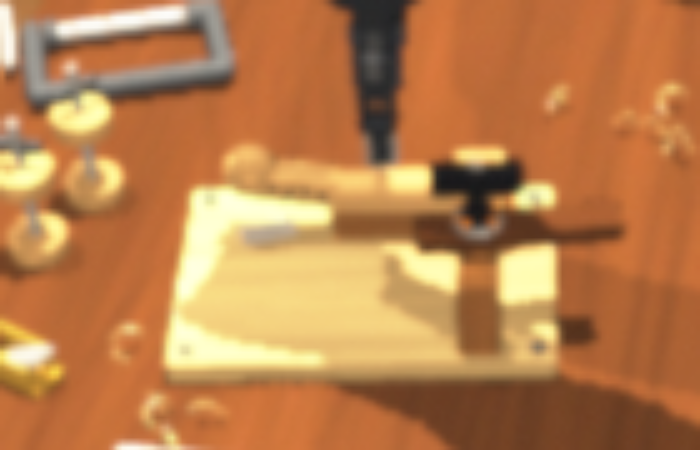

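Strap lies clear (dark bar to the right at ~(560,233)) and the fingers straddle the neck's middle. Descend and grip.

```bash
python3 -m jog '[[[1,0,32,0,0,0,1],[0,0,29,0,0,0,1],[0,0,0,0,0,0,0.5],[0,0,0,0,0,0,0],[0,0,0,0,0,0,0]]]' 25
python3 -m jog '[[[0,0,0,0,0,0,0],[0,0,0,0,0,0,0],[0,0,0,0,0,0,0],[0,0,0,0,0,0,0]]]'
python3 -c "
from h import *
s=bot.observe();print(s['force'].round(2),s['moment'].round(2),s['qpos'].round(2))"
```

```text
clock: 13.5
position: [0.5848, -0.244, 0.1223]
tool_rot: [3.14, -0.002, 0.172]
force: [-0.3, -0.5, 0.3]
grip_width: 0.0442
finger_force: 0.0
clock: 13.9
position: [0.5846, -0.2439, 0.1218]
tool_rot: [3.14, -0.002, 0.172]
force: [-2.5, 0.6, 13.3]
grip_width: 0.0254
finger_force: 26.2
[-2.51  0.58 13.33] [ 0.12  0.6  -0.  ] [ 0.44  0.77 -0.21  1.69  0.22  0.71 -1.28]
```

```bash
python3 -m jog '[[[0,0,0,0,0,0,0.6],[0,0,0,0,0,0,0.6],[0,0,10,0,0,0,0.6],[0,0,0,0,0,0,0.6],[0,0,0,0,0,0,0]]]' 25
python3 -m jog '[[[0,0,0,0,0,0,0],[0,0,0,0,0,0,0],[0,0,0,0,0,0,0],[0,0,0,0,0,0,0]]]'
python3 -c "
from h import *
s=bot.observe();print(s['force'].round(2),s['moment'].round(2))"
```

```text
clock: 14.4
position: [0.5838, -0.2434, 0.1094]
tool_rot: [-3.141, 0.001, 0.172]
force: [-0.3, 0.4, -0.0]
grip_width: 0.0381
finger_force: 0.0
clock: 14.8
position: [0.584, -0.2436, 0.1099]
tool_rot: [-3.142, 0.0, 0.172]
force: [-0.2, 0.0, -1.0]
grip_width: 0.0258
finger_force: 25.1
[-0.22  0.01 -0.99] [-0.02  0.04 -0.05]
```

```bash
python3 -m jog '[[[0,0,0,0,0,0,0],[0,0,-10,0,0,0,0],[0,0,-20,0,0,0,0],[0,0,-30,0,0,0,0],[0,0,-35,0,0,0,0]]]' 45
python3 -m jog '[[[0,0,-35,0,0,0,0],[0,0,-10,0,0,0,0],[0,0,0,0,0,0,0]]]'
python3 - <<'E'
from h import *
print(bot.observe()["moment"].round(2))
for n in ("top","side"):
    f=bot.grab_frame(n);print([(q,[np.round(d["xyz"],3).tolist() for d in bot.spot_point(q,f)[:3]]) for q in ("neck","neck_scroll","rack_bay")])
print(goal([.588,.210,.24],[np.pi,0,.192]))
E
```

```text
clock: 15.3
position: [0.5837, -0.2434, 0.206]
tool_rot: [-3.141, 0.001, 0.172]
force: [1.0, 0.2, -0.9]
grip_width: 0.0247
finger_force: 50.8
clock: 15.6
position: [0.5845, -0.2438, 0.252]
tool_rot: [3.14, -0.003, 0.172]
force: [-0.4, -0.5, -1.8]
grip_width: 0.0251
finger_force: 51.0
[-0.03  0.09  0.06]
[('neck', [[0.272, 0.221, 0.002], [0.587, -0.245, 0.183]]), ('neck_scroll', [[0.26, 0.12, 0.026], [0.674, -0.224, 0.215]]), ('rack_bay', [[0.588, 0.214, 0.036]])]
[('neck', [[0.181, -0.337, -0.0], [0.576, -0.244, 0.188], [0.274, 0.224, -0.0]]), ('neck_scroll', [[0.264, -0.298, 0.029], [0.26, 0.125, 0.027], [0.681, -0.228, 0.211]]), ('rack_bay', [[0.588, 0.209, 0.033], [0.583, 0.258, -0.001]])]
(array([  81.6, -446.1,    9.3]), array([-0.001,  0.001, -0.02 ]))
```

```bash
python3 -m jog '[[[4,-20,0,0,0,0,0],[7,-35,0,0,0,0,0],[8,-40,0,0,0,0,0],[8,-40,0,0,0,0,0],[8,-40,0,0,0,0,0]]]'
python3 -m jog '[[[8,-40,0,0,0,0,0],[8,-40,0,0,0,0,0],[8,-40,0,0,0,0,0],[8,-40,0,0,0,0,0],[6,-35,0,0,0,0,0]]]'
python3 - <<'E'
from h import *
print(goal([.590,.2105,.24],[np.pi,0,.192]),bot.observe()["qpos"].round(2))
E
```

```text
clock: 16.5
position: [0.5884, -0.0636, 0.2497]
tool_rot: [-3.141, 0.0, 0.172]
force: [1.7, 0.6, -1.1]
grip_width: 0.025
finger_force: 51.0
clock: 17.0
position: [0.5925, 0.1357, 0.2496]
tool_rot: [-3.141, 0.0, 0.173]
force: [-0.1, 0.4, -0.9]
grip_width: 0.0248
finger_force: 51.0
(array([ 10.4, -74.1,   9.7]), array([-0.   ,  0.   , -0.019])) [-0.13  0.57 -0.28  1.69  0.19  0.91 -1.88]
```

```bash
python3 -m jog '[[[6,-37,0,0,0,0,0],[5,-30,0,0,0,-0.02,0],[0,-7,30,0,0,0,0],[0,0,30,0,0,0,0],[0,0,0,0,0,0,0]]]'
python3 - <<'E'
from h import *
for n in ("top","side"):
    f=bot.grab_frame(n);print([(q,[np.round(d["xyz"],3).tolist() for d in bot.spot_point(q,f)[:4]]) for q in ("neck","neck_scroll","rack_bay","rack","other_neck")])
    save(f,n+"5")
print(goal([.590,.2105,.14],[np.pi,0,.192]))
E
```

```text
clock: 17.5
position: [0.589, 0.2079, 0.1862]
tool_rot: [3.14, 0.006, 0.193]
force: [-0.3, -0.9, -1.7]
grip_width: 0.0248
finger_force: 50.9
[('neck', [[0.183, -0.338, -0.0]]), ('neck_scroll', [[0.266, -0.301, 0.031]]), ('rack_bay', []), ('rack', [[0.58, 0.258, 0.002]]), ('other_neck', [[0.574, 0.299, 0.034]])]
[('neck', [[0.274, 0.222, -0.001], [0.178, -0.34, -0.001], [0.589, 0.207, 0.129]]), ('neck_scroll', [[0.685, 0.228, 0.153], [0.267, -0.298, 0.03], [0.262, 0.126, 0.026]]), ('rack_bay', [[0.589, 0.21, 0.035]]), ('rack', [[0.583, 0.258, -0.002]]), ('other_neck', [[0.574, 0.306, 0.035]])]
(array([-0.4, -2.5, 50.2]), array([-0., -0., -0.]))
```

```bash
python3 - <<'E'
import cv2,numpy as np
a=cv2.imread("pics/top5.png")[90:205,110:230]; b=cv2.imread("pics/side5.png")[220:320,130:250]
cv2.imwrite("pics/c5.png",np.hstack([cv2.resize(a,(396,396),interpolation=2),cv2.resize(b,(396,396),interpolation=2)]))
E
```

```text
(no output)
```

View pics/c5.png

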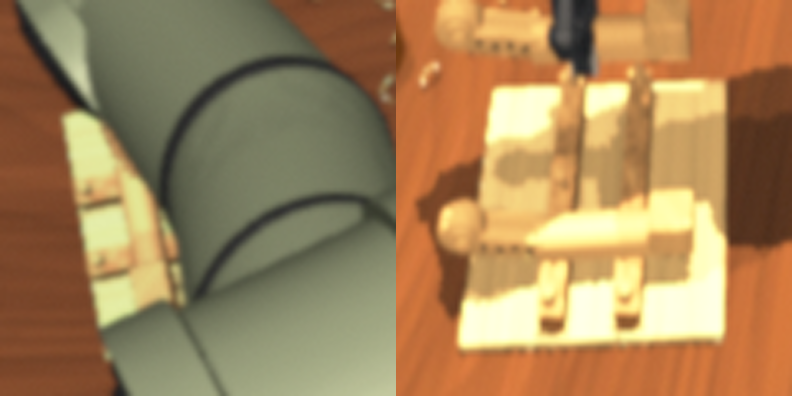

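Side view: neck held parallel above the empty bay, scroll same way as the other neck (left in the picture). Lower it, gently at the end.

```bash
python3 -m jog '[[[0,-2.5,25,0,0,0,0],[0,0,25,0,0,0,0],[0,0,15,0,0,0,0],[0,0,8,0,0,0,0],[0,0,0,0,0,0,0]]]'
python3 - <<'E'
from h import *
f=bot.grab_frame("side");print([(q,[np.round(d["xyz"],3).tolist() for d in bot.spot_point(q,f)[:4]]) for q in ("neck","neck_scroll","rack_bay")])
print(goal([.590,.2105,.10],[np.pi,0,.192]))
E
```

```text
clock: 18.6
position: [0.5901, 0.2106, 0.1163]
tool_rot: [3.141, 0.001, 0.192]
force: [0.2, -0.2, -1.4]
grip_width: 0.0249
finger_force: 51.0
[('neck', [[0.275, 0.22, 0.0], [0.181, -0.342, -0.001], [0.586, 0.207, 0.051], [0.501, -0.169, 0.138]]), ('neck_scroll', [[0.261, 0.127, 0.031], [0.685, 0.23, 0.08], [0.264, -0.298, 0.028]]), ('rack_bay', [[0.586, 0.208, 0.035], [0.591, -0.195, -0.001]])]
(array([-0.8,  0.2, 17.9]), array([-0.   , -0.001, -0.   ]))
```

```bash
python3 -m jog '[[[0,0,6,0,0,0,0],[0,0,4,0,0,0,0],[0,0,1.5,0,0,0,0],[0,0,0,0,0,0,0]]]'
python3 -m jog '[[[0,0,1,0,0,0,0],[0,0,1,0,0,0,0],[0,0,0,0,0,0,0]]]'
```

```text
clock: 19.2
position: [0.5902, 0.2106, 0.1051]
tool_rot: [3.142, 0.001, 0.192]
force: [0.4, 0.1, -1.5]
grip_width: 0.0254
finger_force: 51.0
clock: 19.5
position: [0.5903, 0.2107, 0.1033]
tool_rot: [3.142, 0.0, 0.192]
force: [-0.1, 0.4, -0.1]
grip_width: 0.0256
finger_force: 51.0
```

```bash
python3 -m jog '[[[0,0,1,0,0,0,0],[0,0,0,0,0,0,0]]]'
python3 -m jog '[[[0,0,1,0,0,0,0],[0,0,0,0,0,0,0]]]'
```

```text
clock: 19.7
position: [0.5903, 0.2106, 0.1023]
tool_rot: [3.142, 0.0, 0.192]
force: [-0.0, -0.8, -1.4]
grip_width: 0.025
finger_force: 51.0
clock: 19.9
position: [0.5903, 0.2106, 0.1013]
tool_rot: [-3.142, 0.0, 0.192]
force: [-0.7, 0.1, -1.7]
grip_width: 0.0251
finger_force: 51.0
```

```bash
python3 -m jog '[[[0,0,0.7,0,0,0,0],[0,0,0,0,0,0,0]]]'
python3 -m jog '[[[0,0,0.7,0,0,0,0],[0,0,0,0,0,0,0]]]'
```

```text
clock: 20.1
position: [0.5903, 0.2106, 0.1006]
tool_rot: [-3.142, 0.0, 0.192]
force: [0.6, 0.3, -0.8]
grip_width: 0.025
finger_force: 51.0
clock: 20.3
position: [0.5903, 0.2107, 0.0999]
tool_rot: [-3.142, 0.0, 0.192]
force: [-0.0, -0.5, -0.5]
grip_width: 0.0252
finger_force: 51.0
```

```bash
python3 -m jog '[[[0,0,0.6,0,0,0,0],[0,0,0,0,0,0,0]]]'
python3 -m jog '[[[0,0,0.6,0,0,0,0],[0,0,0,0,0,0,0]]]'
```

```text
clock: 20.5
position: [0.5903, 0.2107, 0.0999]
tool_rot: [3.142, -0.0, 0.192]
force: [-1.8, -0.9, 7.5]
grip_width: 0.025
finger_force: 52.1
clock: 20.7
position: [0.5903, 0.2107, 0.0998]
tool_rot: [3.141, -0.0, 0.192]
force: [-6.2, -2.4, 18.5]
grip_width: 0.0252
finger_force: 53.6
```

Contact at TCP z ≈ 0.0999, as predicted. Ease off the load, then release slowly.

```bash
python3 -m jog '[[[0,0,-1.1,0,0,0,0],[0,0,0,0,0,0,0]]]' 20
python3 -m jog '[[[0,0,0,0,0,0,0.4],[0,0,0,0,0,0,0.45],[0,0,0,0,0,0,0.5],[0,0,0,0,0,0,0.6],[0,0,0,0,0,0,0.6]]]'
python3 -m jog '[[[0,0,-15,0,0,0,0.6],[0,0,-40,0,0,0,0.6],[0,0,-45,0,0,0,0.6],[0,0,-45,0,0,0,0.6],[-50,0,0,0,0,0,0.6]]]'
python3 -m jog '[[[0,50,0,0,0,0,1],[0,50,0,0,0,0,1],[0,50,0,0,0,0,1],[0,50,0,0,0,0,1],[0,50,0,0,0,0,1]]]'
```

```text
clock: 20.9
position: [0.5904, 0.2107, 0.1001]
tool_rot: [-3.142, -0.0, 0.192]
force: [-0.3, 0.0, -1.5]
grip_width: 0.0251
finger_force: 51.0
clock: 21.4
position: [0.5903, 0.2107, 0.0999]
tool_rot: [-3.142, 0.0, 0.192]
force: [-0.3, -0.5, -0.3]
grip_width: 0.0511
finger_force: 0.0
clock: 21.9
position: [0.547, 0.2031, 0.2522]
tool_rot: [-3.138, -0.014, 0.189]
force: [-0.5, 1.5, -0.9]
grip_width: 0.0515
finger_force: 0.0
clock: 22.4
position: [0.5889, -0.0463, 0.2463]
tool_rot: [3.141, -0.001, 0.192]
force: [0.9, 0.4, 0.6]
grip_width: 0.0855
finger_force: 0.0
```

```bash
python3 - <<'E'
from h import *
ims=[]
for n in ("top","side"):
    f=bot.grab_frame(n);print([(q,[np.round(d["xyz"],3).tolist() for d in bot.spot_point(q,f)[:4]]) for q in ("neck","neck_scroll","rack_bay","other_neck","strap_nose","gouge")])
    save(f,n+"6"); a=f["img"][90:205,110:230] if n=="top" else f["img"][220:320,130:250]
    ims.append(cv2.resize(a,(396,396),interpolation=2))
cv2.imwrite("pics/c6.png",np.hstack(ims)[:,:,::-1])
E
```

```text
[('neck', [[0.592, 0.211, 0.032], [0.275, 0.217, 0.003]]), ('neck_scroll', [[0.682, 0.231, 0.062], [0.258, 0.122, 0.026]]), ('rack_bay', [[0.585, 0.212, 0.035]]), ('other_neck', [[0.571, 0.3, 0.038]]), ('strap_nose', []), ('gouge', [[0.59, 0.004, -0.002]])]
[('neck', [[0.181, -0.34, 0.001], [0.274, 0.22, -0.001], [0.584, 0.207, 0.033], [0.5, -0.172, 0.135]]), ('neck_scroll', [[0.263, 0.126, 0.028], [0.267, -0.297, 0.027], [0.686, 0.23, 0.063]]), ('rack_bay', [[0.59, 0.209, 0.035]]), ('other_neck', [[0.574, 0.304, 0.034], [0.581, 0.26, 0.0]]), ('strap_nose', [[0.42, -0.194, 0.1]]), ('gouge', [[0.591, 0.005, -0.002]])]
```

View pics/c6.png

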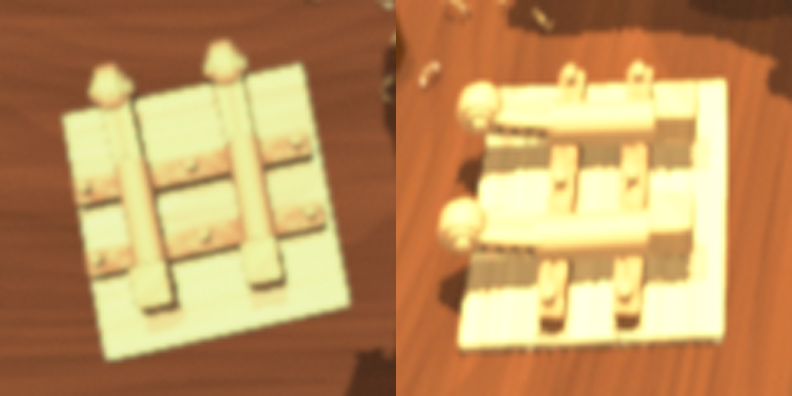

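The neck lies flat in the empty bay, parallel to the other neck at (255,165) and with its scroll the same way. The other neck, gouge and strap read as where they should be.

```bash
python3 -m jog '[[[0,0,0,0,0,0,1],[0,0,0,0,0,0,1]]]'; python3 -c "
from workcell import bot
print(bot.job_done())"
```

```text
clock: 23.3
position: [0.5889, -0.0442, 0.2449]
tool_rot: [-3.142, 0.0, 0.192]
force: [-0.4, -0.0, -0.6]
grip_width: 0.0855
finger_force: 0.0
the job is handed in; nothing more can be done
None
```

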